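# Load the serving tray into its cradle and latch the keeper bar

### The arm

A 7-joint arm with a two-finger parallel gripper is mounted at the origin on the work surface. World frame = base frame: x ahead of the robot, y to its left, z up, the work surface at z = 0. Lengths are in m, angles in rad, forces in N, time in s.
With the tool pointing down it reaches from about 0.425 to 0.875 m from the base axis. Payload 4.7 kg.
Tool frame: the origin (TCP) lies at the very end of the fingers, on their centre line; the grasp point (between the pads) lies 19 mm behind it (ctrl.grasp_offset is the distance from the TCP to the grasp point, in m); z points along the fingers, y is the direction in which the jaws open and shut (so a half turn about z gives the same grasp; the last joint's range is limited). The gripper opens to 87 mm and grips with 3 to 60 N. Pads are 19 mm wide; open, the fingers measure 117 mm over their backs; the gripper's body (75 mm by 190 mm) begins 51 mm behind the grasp point.
Start: joints at [1.332, 0.321, -0.07, 1.45, 0.023, 1.371, -0.057], TCP at [0.163, -0.629, 0.223] pointing down, gripper open.
Joint ranges: [-2.86, 2.86], [-0.3, 2.09], [-1.38, 1.24], [0.06, 2.45], [-1.56, 4.7], [0.09, 2.05], [-2.69, 2.69]. Speed limits (rad/s): [2.57, 2.57, 3.14, 3.14, 3.14, 3.14, 3.14].

### API

Orientations are given as a rotation vector (axis times angle).
In Python, from bench import ctrl gives the robot as it stands.
- The arm moves only by the shell command python3 -m creep 'ROWS' [FORCE]. ROWS is JSON, a list that holds one entry, the list of rows, each a list of 7 numbers: the opening, from 0 (shut) to 1 (fully open), then the shift along the tool's x, y, z in mm, then the turn, a rotation vector about the tool's x, y, z in rad. In form: [[[grip, dx, dy, dz, rx, ry, rz], ...]]. A call has 1 to 5 rows; each row is the pose to reach, as a shift and turn from the pose commanded when the call began, along the tool's axes at that moment; what a row does not reach only later rows make up. A row lasts 1/10 s, in which the tool goes at most 50 mm and 8.59 degrees, less where a joint would pass 70% of its speed; a pose out of reach is approached as far as the arm can. A call with a gripper value outside its range is refused whole. The fingers move at their own pace and stop on an object; FORCE is the grip in N (left out, the last holds). Time passes only in rows, so rows that repeat a pose let the fingers close. It gives the time, the measured TCP pose, the force and the opening at its end, in the units of the state.
- ctrl.get_state(): the state, without advancing time (a new reading comes with each control period).
- ctrl.get_image(name): name is "scene" or "top" or "wrist"; returns the picture (384x512x3 uint8, red, green, blue); there is no depth.
- ctrl.camera_params(name): a dict with "K" (3x3 intrinsics, pixels), "pose" (4x4, takes a point from camera to world coordinates). Camera axes: x right, y down, z forward; pixel columns grow to the right and rows downward; lengths in m; the calibration is good to about 2 mm. A picture is of the moment at which its call begins: read the wrist's pose just before it. camera_params takes no time and is no camera call; for the wrist camera it gives the pose at the moment of the call.
- ctrl.close_job(): hands the job in, once; it reports no verdict.
The state is a dict: "time": time; "joint_positions": joint angles; "qd": joint speeds; "joint_torque": joint torques, N m; "position": TCP position; "tool_rot": TCP orientation; "ft_force": force on the tool from outside, world axes, zero at the start; "torque": the same for the moment, N m; "grip_width": opening from 0.0 (shut) to 1.0 (fully open).
Only numpy, scipy, OpenCV 4.12 (cv2) and the standard library are available. Lean on these libraries where they do the work, as an engineer would, in place of code of your own. Each camera call takes 0.05 s, during which the arm holds its last target. There are 200 camera calls.

### The job

Take the wooden serving tray off the sloping stand and slide it flat into the slot of the metal tray cradle, under both lips and fully home against the rear stop. Then swing the cradle's keeper bar down across the mouth and press it, without forcing it, until the sprung catch snaps over it and holds it shut. Leave the buns and the other things on the counter where they are.

Things in the scene. Friction and masses are not known exactly. Their poses are not given: they have to be found in the camera images.
- tray: Loose pale-wood serving tray, 0.2 to 0.45 kg: flat slab 120 (x, front to back) x 140 (y) x 8 mm. Origin: centre of its underside; z normal to the slab. It starts on the stand, tilted 0.30 rad, front (-x) edge low. Front and back are alike.
- tray_handle (a point): Middle of the tray's bar handle, 24 mm above the tray's underside: a wooden bar 14 mm (x) x 60 mm (y) standing up from the middle of the slab, from 8 to 40 mm above the underside. Axes as the tray's.
- stand: Fixed sloping stand of dark wood, 130 x 150 mm. Its plate slopes 0.30 rad, low side to -x, where a ledge 7 mm above the plate keeps the tray from sliding: lift the tray off along its own z by 15 mm or more first. Origin: centre of its foot, on the table; x level, pointing up-slope; z up. The tray's underside centre starts 58 mm above the origin.
- cradle: Fixed metal tray cradle. Origin: centre of its foot, on the table; z up; open front (mouth) to -x, roughly facing the robot. All parts lie within 85 mm of the origin in x and 115 mm in y. Catch post at x -53 to -83, y -95 to -115 mm, 78 mm high; hinge fork at x -55 to -81, y 78 to 102 mm, 58 mm high; everything else but the keeper bar is under 60 mm.
- tray_home (a point): Where the tray's origin lies when it is fully home: on the slot's floor, 40 mm above the cradle's origin; axes as the cradle's. The slot is 143 mm wide, 10.5 mm high under two side lips reaching in to y = +-61 mm, open above between them, so the tray is slid in (+x) held by its handle. Mouth at x = -60 mm, flared over 23 mm; rear stop face at x = +60 mm.
- keeper (a joint): Angle of the keeper bar, rad: 0 shut, level across the mouth; grows as its free (-y) end swings up; 1.57 upright; beyond, it leans to the cradle's +y. Starts 1.62 to 1.9, limit 2.2. Stiff hinge (0.16 N m friction): stays where left. At about 0.15 it meets the catch: pressing past takes about 15 N, then little until it snaps home; at 0 a hard stop. A tray not home blocks it.
- keeper_hinge (a point): Hinge axis of the keeper bar, 47 mm above the table, at x = -67.5, y = +88 mm in the cradle's frame. The bar swings in the cradle's y-z plane. Axes of the bar: x along the hinge axis, y along the bar, away from its free end.
- keeper_grip (a point): Point on the bar's centre line 125 mm from the hinge: a place to pinch it. The bar is plain steel, 174 mm long from the hinge (its top is up to 222 mm above the table when open), 12 mm wide along x, 16 mm high when shut. Axes as keeper_hinge.
- keeper_end (a point): Point on the bar's upper side (upper when shut), 150 mm from the hinge, a place to press it down. When shut it is 55 mm above the table, and the bar stands 1.5 mm in front of the home tray. Axes as keeper_hinge.
- catch (a joint): How far the sprung nose of the catch (steel ball end, 12 mm diameter, on the inner side of the catch post, 61 mm above the table) is pushed in, m: 0 out (free, or snapped over the shut bar), up to 0.007 as the bar passes. Out, it reaches 3.5 mm over the shut bar's end and holds it down.
- ringbun: Bystander, to be left alone: ring-shaped bun, 80 mm across, 25 mm high, between stand and cradle. Origin: centre of its underside.
- bun_pink: Bystander, to be left alone: pink domed bun, 84 mm across, 38 mm high. Origin: centre of its underside.
- bun_yellow: Bystander, to be left alone: yellow domed bun, 84 mm across, 38 mm high. Origin: centre of its underside.
- bun_cream: Bystander, to be left alone: small cream domed bun, 64 mm across, 38 mm high, nearest the robot. Origin: centre of its underside.
- spatula: Bystander, to be left alone: metal spatula lying on the left. Origin: centre of its underside.
- pastrybrush: Bystander, to be left alone: pastry brush lying on the right. Origin: centre of its underside.
- sugarjar: Bystander, to be left alone: glass jar with steel cap, 70 mm across, 110 mm high. Origin: centre of its underside.
Mind the look-alikes: they are no part of the job. What is shaped like the tray but pink or purple is not meant.

How it is judged:
By the outcome, as a careful person would: the job done as asked, in the order asked, and still so for the second after the job is handed in, with the robot touching nothing.
It also fails if it takes over 72 s, if anything falls off the work surface, if the arm or the gripper's body presses on something with over 40 N, if the wrist force passes 120 N, or if a joint passes its speed limit or range.

## Working session

There is one attempt and no reset: what is moved stays moved. The work goes in short steps, Python scripts to look and compute and a shell command to move; the robot and the scene stay as the last step left them, time stands still between calls to the robot, and variables do not carry over. Pictures are saved under pics/ and viewed, about 8 in all and at most 12, crops included, and the job is handed in when it is done.

```bash
ls; mkdir -p pics; python3 - <<'E'
from bench import ctrl
import cv2,numpy as np
s=ctrl.get_state();print(s)
ims=[]
for n in("scene","top"):
    p=ctrl.camera_params(n);print(n,np.round(p["K"],1).tolist(),np.round(p["pose"],4).tolist())
    im=ctrl.get_image(n);cv2.imwrite(f"pics/{n}0.png",im[:,:,::-1])
E
```

```text
pics
{'time': 0.0, 'joint_positions': array([ 1.33210836,  0.32184404, -0.07006566,  1.45163624,  0.0225858 ,
        1.37080046, -0.05691377]), 'qd': array([ 2.64740275e-04,  2.89881944e-04, -3.14465843e-04,  2.56972526e-03,
       -6.43029415e-05,  1.63713938e-03,  6.52730379e-04]), 'joint_torque': array([-7.81028521e-04, -4.91299438e+01, -4.04430740e-01, -3.12535250e+01,
       -6.39495696e-02,  4.35906218e-02,  1.52130874e-04]), 'position': array([ 0.16237843, -0.62883506,  0.22146715]), 'tool_rot': array([-3.11467461e+00, -3.95778109e-01,  5.13778284e-04]), 'ft_force': array([-0.54408305,  0.17763365, -0.18613298]), 'torque': array([ 0.06669396,  0.05088025, -0.0140339 ]), 'grip_width': 1.0014948367568963}
scene [[443.7, 0.0, 255.0], [0.0, 443.7, 191.5], [0.0, 0.0, 1.0]] [[-0.8369, 0.4086, -0.3643, 1.0004], [0.5472, 0.644, -0.5347, 0.7292], [0.0161, -0.6468, -0.7625, 1.1303], [0.0, 0.0, 0.0, 1.0]]
top [[367.2, 0.0, 256.3], [0.0, 367.2, 196.2], [0.0, 0.0, 1.0]] [[-0.1123, -0.9721, 0.2059, 0.2924], [-0.9936, 0.1114, -0.0163, -0.0011], [-0.007, -0.2064, -0.9784, 1.0637], [0.0, 0.0, 0.0, 1.0]]
```

View pics/scene0.png

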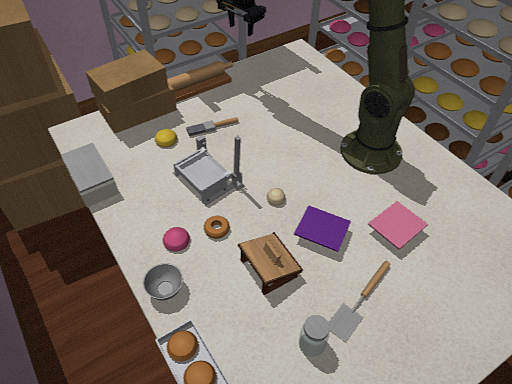

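View pics/top0.png

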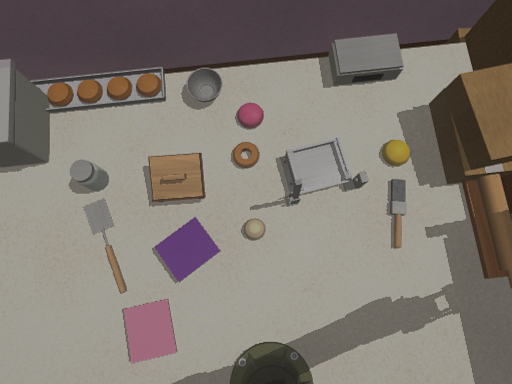

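The pale-wood tray with the bar handle is on the dark stand (top 176,177; scene 270,260). The purple slab (top 187,250) and the pink one (top 150,330) lie flat without handles, so they are the look-alikes. The cradle is at top (317,167), with its keeper upright at (296,190) and its catch post at (360,180). I'll confirm all this in one enlarged crop.

```bash
python3 - <<'E'
import cv2,numpy as np
t=cv2.imread("pics/top0.png");s=cv2.imread("pics/scene0.png")
def c(im,x,y,w=100,h=75): 
    o=cv2.resize(im[y:y+h,x:x+w],(400,300),interpolation=cv2.INTER_CUBIC)
    for i in range(0,w,10):
        cv2.line(o,(i*4,0),(i*4,6 if i%50 else 14),(0,0,255),1)
    for j in range(0,h,10): cv2.line(o,(0,j*4),(6,j*4),(0,0,255),1)
    cv2.putText(o,f"{x},{y}",(10,295),0,.5,(0,0,255),1);return o
cv2.imwrite("pics/c1.png",np.vstack([np.hstack([c(t,130,140),c(t,275,135)]),np.hstack([c(s,225,225),c(s,165,130)])]))
E
```

```text
(no output)
```

View pics/c1.png

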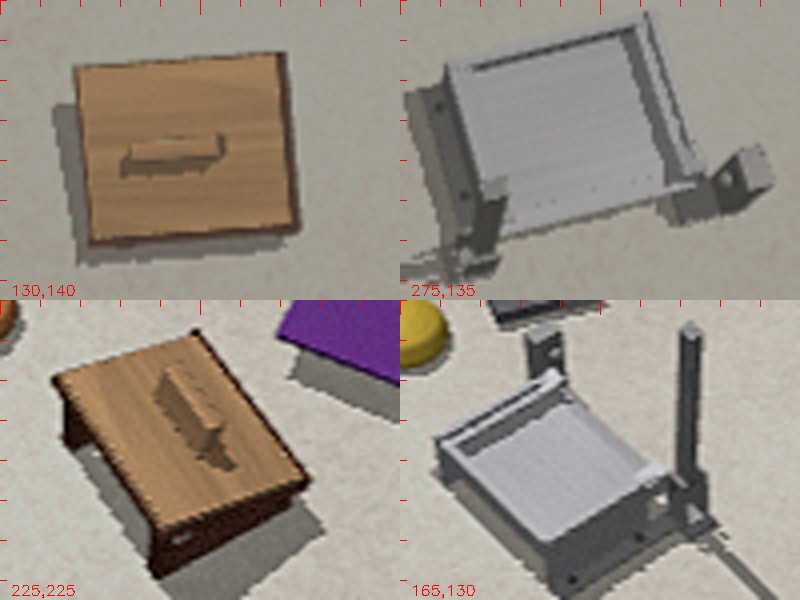

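The crop confirms it: the pale-wood slab with bar handle on the dark stand is the tray. The keeper stands at about scene (237,138)–(240,175). Next come rays and triangulation.

```bash
cat > h.py <<'E'
from bench import ctrl
import numpy as np,cv2
from scipy.spatial.transform import Rotation as R
def ray(P,uv):
    K,T=np.array(P["K"]),np.array(P["pose"])
    d=T[:3,:3]@np.linalg.solve(K,[uv[0],uv[1],1.]);return T[:3,3],d/np.linalg.norm(d)
def onz(P,uv,z):
    o,d=ray(P,uv);return o+d*(z-o[2])/d[2]
def tri(*obs):
    A=np.zeros((3,3));b=np.zeros(3);rs=[ray(P,u) for P,u in obs]
    for o,d in rs: M=np.eye(3)-np.outer(d,d);A+=M;b+=M@o
    x=np.linalg.solve(A,b);return x,max(np.linalg.norm((np.eye(3)-np.outer(d,d))@(x-o)) for o,d in rs)
def proj(P,X):
    T=np.linalg.inv(P["pose"]);c=T[:3,:3]@X+T[:3,3];u=np.array(P["K"])@c;return u[:2]/u[2]
E
python3 - <<'E'
from h import *
np.set_printoptions(precision=4,suppress=True)
t=ctrl.camera_params("top");s=ctrl.camera_params("scene")
ct=lambda x,y:(130+x/4,140+y/4)
c2=lambda x,y:(275+(x-400)/4,135+y/4)
c3=lambda x,y:(225+x/4,225+(y-300)/4)
c4=lambda x,y:(165+(x-400)/4,130+(y-300)/4)
hi,lo=.0834,.0479
q=[onz(t,ct(*p),z) for p,z in[((75,67),hi),((278,55),hi),((290,228),lo),((90,240),lo)]]
print("tray corners",q);print("centre",np.mean(q,0),"sizes",np.linalg.norm(q[0]-q[1]),np.linalg.norm(q[2]-q[3]),np.linalg.norm(q[0]-q[3]),np.linalg.norm(q[1]-q[2]))
y=q[0]+q[3]-q[1]-q[2];x=q[0]+q[1]-q[2]-q[3];print("yaw",np.arctan2(-y[0],y[1]),np.arctan2(x[1],x[0]))
print("tri corners",[tri((t,ct(*a)),(s,c3(*b))) for a,b in[((75,67),(158,528)),((278,55),(60,378)),((290,228),(197,335)),((90,240),(308,482))]])
print("keeper tip",tri((t,c2(490,187)),(s,c4(690,330))))
print("post top",tri((t,c2(743,163)),(s,c4(545,330))))
print("cradle corners z.055",[onz(t,c2(*p),.055) for p in[(450,63),(650,15),(703,180)]])
print("front floor edge z.04",[onz(t,c2(*p),.04) for p in[(500,235),(690,187)]])
for P,n in((t,c2(390+20,0)),):pass
E
```

```text
tray corners [array([0.6451, 0.2688, 0.0834]), array([0.6376, 0.1269, 0.0834]), array([0.5213, 0.1334, 0.0479]), array([0.5288, 0.2747, 0.0479])]
centre [0.5832 0.2009 0.0657] sizes 0.14212075487604853 0.1414835741147182 0.12180990676275856 0.12177593615389454
yaw -0.05289154688592283 -0.05327817555399756
tri corners [(array([0.6479, 0.2693, 0.0783]), np.float64(0.0012893133859466284)), (array([0.6401, 0.1291, 0.0733]), np.float64(0.0013510708602182421)), (array([0.5225, 0.1344, 0.0416]), np.float64(0.00032732243654132697)), (array([0.5291, 0.2778, 0.0411]), np.float64(0.0017816595479547299))]
keeper tip (array([ 0.4936, -0.1158,  0.2193]), np.float64(0.0003605557141008974))
post top (array([ 0.523 , -0.3097,  0.0823]), np.float64(0.0006888450432548428))
cradle corners z.055 [array([ 0.6275, -0.1223,  0.055 ]), array([ 0.6471, -0.2709,  0.055 ]), array([ 0.5209, -0.2887,  0.055 ])]
front floor edge z.04 [array([ 0.5008, -0.1428,  0.04  ]), array([ 0.5203, -0.2828,  0.04  ])]
```

```bash
cat >> h.py <<'E'
np.set_printoptions(precision=4,suppress=True)
def down(yaw,tilt=0): # tool y -> frame x, tool x -> frame y, z down; tilt about frame y (front low = -tilt)
    return R.from_euler("z",yaw)*R.from_euler("y",-tilt)*R.from_matrix(np.array([[0,1,0],[1,0,0],[0,0,-1.]]))
def togo(p,Rt):
    s=ctrl.get_state();Rc=R.from_rotvec(s["tool_rot"])
    print("t",round(s["time"],2),"pos",s["position"],"F",s["ft_force"],"w",round(s["grip_width"],3),"j",s["joint_positions"])
    print("shift mm",np.round(Rc.inv().apply(np.array(p)-s["position"])*1000,1),"turn",(Rc.inv()*Rt).as_rotvec())
E
python3 - <<'E'
from h import *
togo((.47,-.2,.38),down(.137))
s=ctrl.get_state();T=np.array(ctrl.camera_params("wrist")["pose"]);Rc=R.from_rotvec(s["tool_rot"])
print(ctrl.camera_params("wrist")["K"],Rc.inv().apply(T[:3,3]-s["position"]),Rc.inv().as_matrix()@T[:3,:3])
E
```

```text
t 0.1 pos [ 0.1624 -0.6289  0.2216] F [-0.1725 -0.3191 -0.2539] w 1.003 j [ 1.3321  0.3217 -0.0701  1.4516  0.0226  1.3708 -0.0569]
shift mm [ 405.1 -338.6 -157.9] turn [-0.0015 -0.0012 -1.4549]
[[299.7536   0.     256.6314]
 [  0.     299.7536 189.1209]
 [  0.       0.       1.    ]] [ 0.0849 -0.0004 -0.162 ] [[ 0.0001 -0.9533 -0.3019]
 [ 1.      0.0006 -0.0016]
 [ 0.0017 -0.3019  0.9533]]
```

```bash
python3 -m creep '[[[1,0,0,-50,0,0,0],[1,60,-30,-100,0,0,-0.3],[1,120,-80,-130,0,0,-0.6],[1,170,-120,-150,0,0,-0.75],[1,200,-150,-158,0,0,-0.75]]]'; python3 -c "
from h import *
togo((.47,-.2,.38),down(.137))"
```

```text
time: 0.6
position: [0.2784, -0.4911, 0.3583]
tool_rot: [2.856, 1.308, 0.0]
ft_force: [-0.4, -0.4, -0.5]
grip_width: 1.0
t 0.6 pos [ 0.2784 -0.4911  0.3583] F [-0.4107 -0.4197 -0.4756] w 1.0 j [ 1.2129  0.1179 -0.2283  1.4302  0.0266  1.5961  0.2748]
shift mm [345.5 -45.1 -21.7] turn [ 0.0004  0.0002 -0.849 ]
```

```bash
python3 -m creep '[[[1,345,-45,-22,0,0,-0.85],[1,345,-45,-22,0,0,-0.85],[1,345,-45,-22,0,0,-0.85],[1,345,-45,-22,0,0,-0.85],[1,345,-45,-22,0,0,-0.85]]]'; python3 -c "
from h import *
togo((.47,-.2,.38),down(.137))"
```

```text
time: 1.1
position: [0.4164, -0.2829, 0.3733]
tool_rot: [-2.179, -2.263, 0.001]
ft_force: [1.0, -0.5, -0.3]
grip_width: 1.0
t 1.1 pos [ 0.4164 -0.2829  0.3733] F [ 0.9778 -0.4666 -0.25  ] w 1.0 j [ 1.0038 -0.0065 -0.4541  1.5286 -0.0024  1.619   0.5876]
shift mm [80.8 56.7 -6.8] turn [-0.0004  0.0003 -0.099 ]
```

```bash
python3 -m creep '[[[1,81,57,-7,0,0,-0.1],[1,81,57,-7,0,0,-0.1],[1,81,57,-7,0,0,-0.1],[1,81,57,-7,0,0,-0.1]]]'; python3 - <<'E'
from h import *
import pickle
togo((.47,-.2,.38),down(.137))
P=ctrl.camera_params("wrist");im=ctrl.get_image("wrist");pickle.dump(P,open("pics/w1.pkl","wb"))
cv2.imwrite("pics/w1.png",im[:,:,::-1])
cv2.imwrite("pics/w1b.png",cv2.resize(im[:,:,::-1],(800,600),interpolation=cv2.INTER_CUBIC))
E
```

```text
time: 1.5
position: [0.4705, -0.201, 0.3801]
tool_rot: [-2.066, -2.366, 0.001]
ft_force: [-0.3, -0.5, 1.1]
grip_width: 1.001
t 1.5 pos [ 0.4705 -0.201   0.3801] F [-0.3203 -0.4814  1.1132] w 1.001 j [ 0.9011  0.0178 -0.5544  1.4938  0.01    1.6331  0.4826]
shift mm [ 1.1 -0.4  0.1] turn [-0.0007  0.0003 -0.0018]
```

View pics/w1b.png

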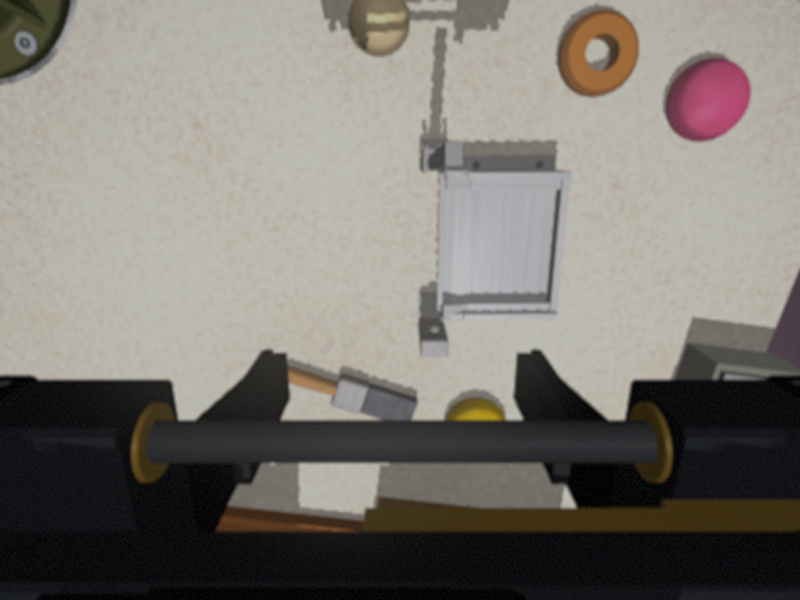

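The wrist view shows the cradle at (440–570, 140–355), its catch post at (434,335) and the keeper top at about (454,154). The gripper's wide side lies along the jaw axis. One enlarged crop should give precise corners.

```bash
python3 - <<'E'
import cv2,numpy as np
im=cv2.imread("pics/w1.png")[82:232,262:372]
o=cv2.resize(im,None,fx=4,fy=4,interpolation=cv2.INTER_CUBIC)
o=cv2.convertScaleAbs(o,alpha=1.2,beta=-30)
for j in range(0,150,10): cv2.line(o,(0,j*4),(8,j*4),(0,0,255),1)
for i in range(0,110,10): cv2.line(o,(i*4,0),(i*4,8),(0,0,255),1)
cv2.imwrite("pics/c2.png",o)
E
```

```text
(no output)
```

View pics/c2.png

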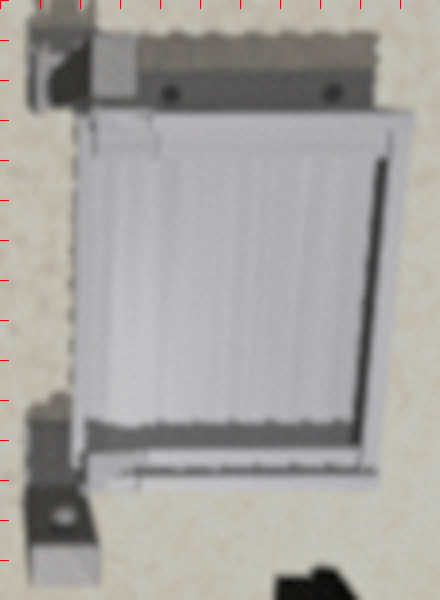

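```bash
python3 - <<'E'
from h import *
import pickle
P=pickle.load(open("pics/w1.pkl","rb"));c=lambda x,y:(262+x/4,82+y/4)
for z in(.052,.056):
    q=[onz(P,c(*p),z) for p in[(78,112),(413,112),(378,487),(85,487)]]
    print(z,q,[np.linalg.norm(q[i]-q[(i+1)%4])*1e3 for i in range(4)])
    print("yaw rear",np.arctan2(q[1][0]-q[2][0],-(q[1][1]-q[2][1]))+0,"sides",[np.arctan2(*(b-a)[[1,0]]) for a,b in((q[0],q[1]),(q[3],q[2]))])
pt=onz(P,c(64,563),.078);tip=onz(P,c(114,65),.219);print("post",pt,"tip",tip)
t=ctrl.camera_params("top");c2=lambda x,y:(275+(x-400)/4,135+y/4)
print("tri post",tri((P,c(64,563)),(t,c2(743,163))),"tip",tri((P,c(114,65)),(t,c2(490,187))))
E
```

```text
0.052 [array([ 0.5025, -0.1353,  0.052 ]), array([ 0.6338, -0.1174,  0.052 ]), array([ 0.6571, -0.2737,  0.052 ]), array([ 0.5307, -0.2909,  0.052 ])] [np.float64(132.52150183471747), np.float64(158.00851551957587), np.float64(127.52470525908969), np.float64(158.17100872839046)]
yaw rear -2.993675715708365 sides [np.float64(0.13531154613777202), np.float64(0.13547295602450035)]
0.056 [array([ 0.5022, -0.1351,  0.056 ]), array([ 0.6324, -0.1174,  0.056 ]), array([ 0.6555, -0.2724,  0.056 ]), array([ 0.5302, -0.2895,  0.056 ])] [np.float64(131.43993263749184), np.float64(156.71893502947205), np.float64(126.48391722708027), np.float64(156.88010205614282)]
yaw rear -2.993675715708365 sides [np.float64(0.13531154613777216), np.float64(0.1354729560245008)]
post [ 0.5238 -0.3165  0.078 ] tip [ 0.4955 -0.1164  0.219 ]
tri post (array([ 0.5191, -0.304 ,  0.1051]), np.float64(0.0012392339998040821)) tip (array([ 0.4959, -0.1167,  0.2123]), np.float64(0.0005204963480748248))
```

```bash
cat >> h.py <<'E'
TY=-.053
def tray_tcp(h,C=(.5856,.201,.058),yaw=TY): return np.array(C)+h*R.from_euler("zy",[yaw,-.3]).apply([0,0,1])
CO=np.array([.5766,-.2045,0]);CY=.138
def cr(x,y,z): return CO+R.from_euler("z",CY).apply([x,y,z])
E
python3 -c "
from h import *
print(tray_tcp(.12));togo(tray_tcp(.18),down(TY,.3))"
```

```text
[0.5501 0.201  0.1726]
t 1.55 pos [ 0.4697 -0.2027  0.3799] F [-1.1997 -0.6058  0.2198] w 1.002 j [ 0.9025  0.0179 -0.5523  1.4941  0.0103  1.6331  0.4826]
shift mm [392.  115.4 149.7] turn [-0.3003 -0.0272  0.1835]
```

```bash
sed -i 's/"zy"/"ZY"/' h.py; python3 -m creep '[[[1,50,10,0,-0.05,0,0.05],[1,100,25,10,-0.15,-0.01,0.1],[1,150,40,30,-0.25,-0.02,0.15],[1,200,60,60,-0.3,-0.027,0.18],[1,245,75,80,-0.3,-0.027,0.18]]]' >/dev/null;  python3 -c "
from h import *
togo(tray_tcp(.18),down(TY,.3))"
```

```text
t 2.05 pos [0.5066 0.0287 0.307 ] F [ 0.4081 -0.2722 -0.333 ] w 0.998 j [ 0.6801 -0.2855 -0.6641  1.8789 -0.1743  1.1921 -0.0057]
shift mm [176.3  -7.3  78.5] turn [-0.001  -0.0002 -0.0026]
```

```bash
python3 -m creep '[[[0.8,40,0,30,0,0,0],[0.6,90,-5,60,0,0,0],[0.6,140,-7,79,0,0,0],[0.6,176,-7,79,0,0,-0.003],[0.6,176,-7,79,0,0,-0.003]]]' >/dev/null;  python3 - <<'E'
from h import *
import pickle
togo(tray_tcp(.18),down(TY,.3))
P=ctrl.camera_params("wrist");im=ctrl.get_image("wrist");pickle.dump(P,open("pics/w2.pkl","wb"))
cv2.imwrite("pics/w2.png",im[:,:,::-1])
cv2.imwrite("pics/w2b.png",cv2.resize(im[:,:,::-1],(800,600),interpolation=cv2.INTER_CUBIC))
E
```

```text
t 2.55 pos [0.5321 0.2115 0.2314] F [-0.7302  0.5761  0.0984] w 0.646 j [ 0.6402 -0.0329 -1.1249  1.8485  0.1332  1.0496 -0.5784]
shift mm [-7.6  0.2  1.6] turn [-0.0014 -0.0082  0.0131]
```

View pics/w2b.png

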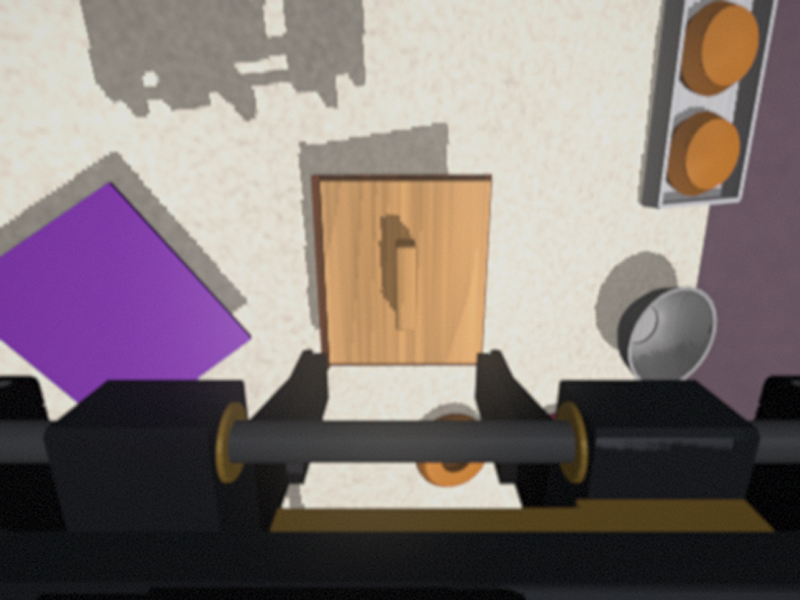

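The wrist view shows the tray squarely below the gripper, corners near (320,180), (491,178), (484,362) and (330,362), with the handle top at about (406,289).

```bash
python3 - <<'E'
from h import *
import pickle
P=pickle.load(open("pics/w2.pkl","rb"));k=512/800
Rt=R.from_euler("ZY",[TY,-.3]);n=Rt.apply([0,0,1]);C=np.array([.5856,.201,.058])
def on(uv,h):
    o,d=ray(P,np.array(uv)*k);X=o+d*(n@(C+h*n-o))/(n@d);return Rt.inv().apply(X-C)*1e3
print("local mm: corners",[on(p,.008) for p in[(320,181),(491,178),(484,363),(330,363)]])
print("handle",[on(p,.040) for p in[(398,249),(416,247),(414,330),(397,330)]])
togo(tray_tcp(.012),down(TY,.3))
E
```

```text
local mm: corners [array([-56.9049,  70.5798,   8.    ]), array([62.2884, 74.1433,  8.    ]), array([ 66.5283, -66.7915,   8.    ]), array([-54.3225, -68.4194,   8.    ])]
handle [array([-1.7578, 29.5425, 40.    ]), array([10.0679, 31.0325, 40.    ]), array([  9.9727, -27.3975,  40.    ]), array([ -1.8309, -27.555 ,  40.    ])]
t 2.6 pos [0.5329 0.2072 0.2315] F [-0.2268 -1.1098  0.4339] w 0.627 j [ 0.6415 -0.0352 -1.1189  1.8495  0.1327  1.0508 -0.575 ]
shift mm [ -4.1  -0.4 169.4] turn [-0.0015 -0.0042  0.0099]
```

```bash
sed -i 's/(.5856,.201,.058)/(.589,.2023,.0585)/;s/TY=-.053/TY=-.045/' h.py; python3 -c "
from h import *
togo(tray_tcp(.014),down(TY,.3))"
```

```text
t 2.6 pos [0.5329 0.2072 0.2315] F [-0.2268 -1.1098  0.4339] w 0.627 j [ 0.6415 -0.0352 -1.1189  1.8495  0.1327  1.0508 -0.575 ]
shift mm [ -2.7   2.9 167.9] turn [-0.0015 -0.0018  0.0023]
```

```bash
python3 -m creep '[[[0.5,0,0,40,0,0,0],[0.5,-2,2,80,0,0,0],[0.5,-2,3,110,0,0,0],[0.5,-2,3,130,0,0,0],[0.5,-2,3,130,0,0,0]]]' >/dev/null;  python3 -c "
from h import *
togo(tray_tcp(.014),down(TY,.3))"
```

```text
t 3.1 pos [0.5739 0.1961 0.105 ] F [ 0.2609 -0.0039  0.2067] w 0.502 j [ 0.4912  0.2883 -1.0619  1.9256  0.5418  0.888  -0.8812]
shift mm [ 7.1  0.6 34.8] turn [-0.0059  0.0055 -0.0054]
```

```bash
python3 -m creep '[[[0.5,0,0,5,0,0,0],[0.5,0,0,10,0,0,0],[0.5,0,0,10,0,0,0]]]' >/dev/null;  python3 -c "
from h import *
togo(tray_tcp(.014),down(TY,.3))"
```

```text
t 3.4 pos [0.5781 0.2003 0.1001] F [-0.2796  0.475  -0.0391] w 0.496 j [ 0.4739  0.3035 -1.0529  1.9253  0.5668  0.8762 -0.9006]
shift mm [ 2.6 -2.1 28.9] turn [ 0.002   0.0021 -0.0019]
```

```bash
python3 -m creep '[[[0.5,1,-1,10,0,0,0],[0.5,2,-1,20,0,0,0],[0.5,2,-1,25,0,0,0],[0.5,2,-1,28,0,0,0],[0.5,2,-1,28,0,0,0]]]' >/dev/null;  python3 -c "
from h import *
togo(tray_tcp(.014),down(TY,.3))"
```

```text
t 3.9 pos [0.5848 0.2027 0.0717] F [-0.8478 -0.5216  0.2177] w 0.5 j [ 0.4215  0.3606 -1.008   1.9323  0.6375  0.8452 -0.9557]
shift mm [-0.2  0.1 -0.1] turn [-0.0003  0.001  -0.0009]
```

```bash
python3 -m creep '[[[0,0,0,0,0,0,0],[0,0,0,0,0,0,0],[0,0,0,0,0,0,0],[0,0,0,0,0,0,0],[0,0,0,0,0,0,0]]]' 45;python3 -m creep '[[[0,0,0,0,0,0,0],[0,0,0,0,0,0,0]]]'; python3 -m creep '[[[0,0,0,-8,0,0,0],[0,0,0,-16,0,0,0],[0,0,0,-25,0,0,0],[0,0,0,-35,0,0,0],[0,0,0,-35,0,0,0]]]'
```

```text
time: 4.4
position: [0.5844, 0.2027, 0.0723]
tool_rot: [2.104, 2.009, 0.302]
ft_force: [-2.3, -0.7, 0.2]
grip_width: 0.159
time: 4.6
position: [0.5844, 0.2027, 0.0723]
tool_rot: [2.104, 2.009, 0.302]
ft_force: [-4.7, -0.0, 3.9]
grip_width: 0.156
time: 5.1
position: [0.5754, 0.2038, 0.1079]
tool_rot: [2.102, 2.007, 0.307]
ft_force: [-0.4, 0.3, -3.4]
grip_width: 0.158
```

Tray gripped (13.7 mm wide) and lifted, about 0.35 kg. When sliding in, the wrist camera would sit on the keeper side, at y≈+85 and z≈0.217. I'll check whether a camera body sticks out there.

```bash
python3 -m creep '[[[0,0,0,-50,0,0,0],[0,0,0,-100,0.05,0,0],[0,0,-20,-140,0.15,0,0],[0,0,-35,-150,0.3,0,0],[0,0,-35,-150,0.3,0,0]]]' >/dev/null; python3 - <<'E'
from h import *
togo((.5,.2,.28),down(TY))
P=ctrl.camera_params("wrist")
im=ctrl.get_image("scene")[:,:,::-1]; S=ctrl.camera_params("scene")
u=proj(S,np.array(P["pose"])[:3,3]);print(u, proj(S,ctrl.get_state()["position"]))
x,y=int(np.clip(u[0]-90,0,332)),int(np.clip(u[1]-40,0,234));print(x,y)
cv2.imwrite("pics/s2.png",cv2.resize(im[y:y+135,x:x+180],(720,540),interpolation=cv2.INTER_CUBIC))
E
```

```text
t 5.6 pos [0.5001 0.2048 0.2389] F [ 1.52   -1.7073 -4.3915] w 0.158 j [ 0.6221  0.244  -1.205   1.67    0.2288  1.387  -0.6661]
shift mm [ -4.7   0.1 -41.1] turn [-0.0011 -0.0025 -0.0059]
[328.6261 184.9821] [301.1423 205.1537]
238 144
```

View pics/s2.png

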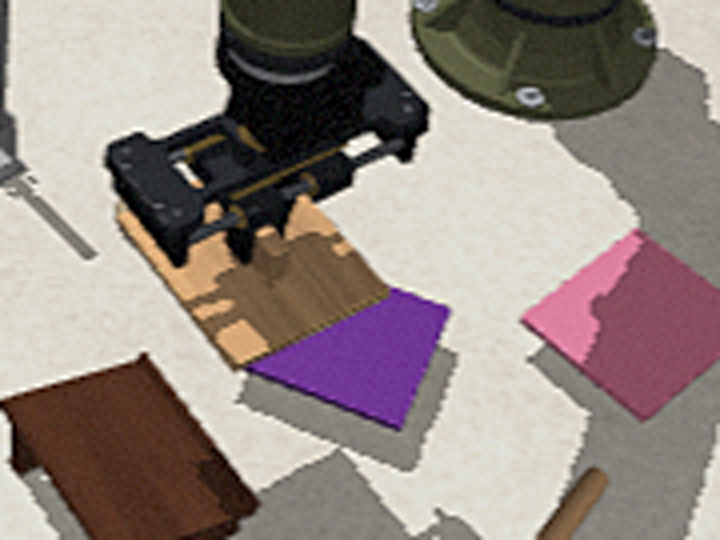

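No camera body is visible at its optical point (crop 362,164 is bare background), so the keeper side is clear. The tray is held level.

```bash
python3 -m creep '[[[0,0,0,-25,0,0,0],[0,0,0,-50,0,0,0],[0,-40,0,-50,0,0,-0.03],[0,-85,-10,-50,0,0,-0.08],[0,-130,-20,-50,0,0,-0.12]]]' >/dev/null; python3 -c "
from h import *
togo(cr(-.15,0,.285),down(CY))"
```

```text
t 6.15 pos [0.471  0.0813 0.2869] F [ 1.0714 -0.403  -3.6571] w 0.161 j [ 1.0498 -0.1005 -1.1811  1.7274 -0.0904  1.4518 -0.0433]
shift mm [-302.3  -66.     2.8] turn [ 0.0012  0.0031 -0.0624]
```

```bash
python3 -m creep '[[[0,-45,-10,0,0,0,-0.02],[0,-90,-20,0,0,0,-0.04],[0,-135,-30,0,0,0,-0.06],[0,-180,-40,0,0,0,-0.062],[0,-225,-50,0,0,0,-0.062]]]' >/dev/null; python3 -c "
from h import *
togo(cr(-.15,0,.285),down(CY))"
```

```text
t 6.65 pos [ 0.4369 -0.1477  0.2882] F [ 1.8287  0.4018 -3.785 ] w 0.156 j [ 1.1861 -0.1226 -0.8339  1.7669 -0.0866  1.454   0.499 ]
shift mm [-75.5 -19.1   3.6] turn [ 0.001   0.0059 -0.0047]
```

```bash
python3 -m creep '[[[0,-40,-10,0,0,0,-0.003],[0,-75,-19,30,0,0,-0.003],[0,-75,-19,80,0,0,-0.003],[0,-75,-19,120,0,0,-0.003],[0,-75,-19,120,0,0,-0.003]]]' >/dev/null;python3 -m creep '[[[0,0,0,0,0,0,0],[0,0,0,0,0,0,0]]]'>/dev/null;  python3 -c "
from h import *
togo(cr(-.15,0,.08),down(CY))"
```

```text
t 7.35 pos [ 0.4307 -0.2239  0.1717] F [ 0.0432  0.0692 -3.8303] w 0.156 j [ 1.2153  0.0356 -0.7986  1.8969  0.0302  1.2141  0.5429]
shift mm [-0.3 -3.1 91.7] turn [ 0.0035  0.0055 -0.0017]
```

```bash
python3 -m creep '[[[0,0,-1,40,0,0,0],[0,0,-3,80,0.003,0.005,0],[0,0,-3,96,0.003,0.005,0],[0,0,-3,96,0.003,0.005,0],[0,0,-3,96,0.003,0.005,0]]]' >/dev/null;python3 -m creep '[[[0,0,0,0,0,0,0],[0,0,0,0,0,0,0],[0,0,0,0,0,0,0]]]'>/dev/null;  python3 - <<'E'
from h import *
import pickle
togo(cr(-.15,0,.0565),down(CY))
P=ctrl.camera_params("wrist");im=ctrl.get_image("wrist");pickle.dump(P,open("pics/w3.pkl","wb"))
cv2.imwrite("pics/w3.png",im[:,:,::-1])
c=cv2.resize(im[:280,180:512,::-1],None,fx=2.4,fy=2.14,interpolation=cv2.INTER_CUBIC)
cv2.imwrite("pics/w3b.png",c)
E
```

```text
t 8.15 pos [ 0.4267 -0.2245  0.0742] F [ 0.6229 -0.6097 -4.0915] w 0.158 j [ 1.1803  0.167  -0.7961  2.0041  0.1382  1.0269  0.4543]
shift mm [-0.9  1.2 17.7] turn [-0.0017 -0.0021 -0.0027]
```

View pics/w3b.png

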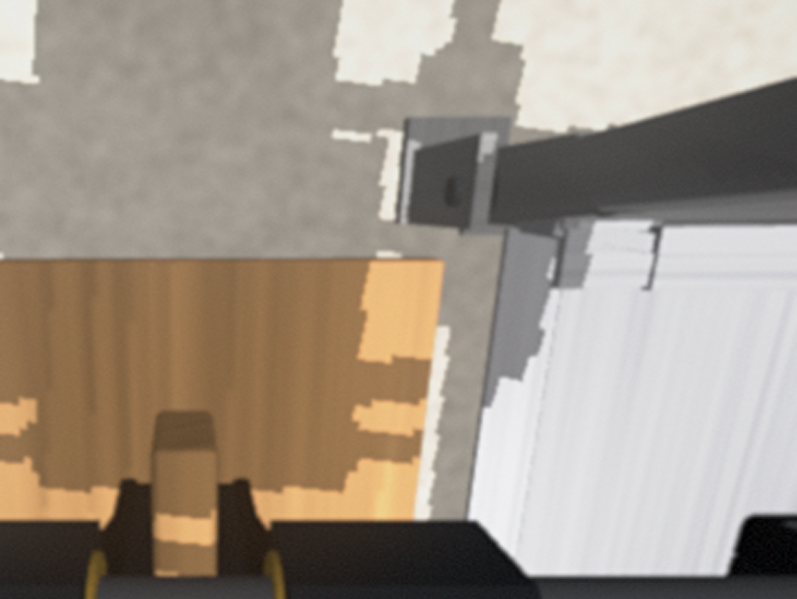

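The wrist view shows the tray corner at (443,261), the cradle mouth from about X=480 to 600, and the left lip's outer edge near Y=224 with its inner edge near Y=290. The keeper fork is at (450,175). Next step: compare these in the cradle frame.

```bash
python3 - <<'E'
from h import *
import pickle
P=pickle.load(open("pics/w3.pkl","rb"));c=lambda x,y:(180+x/2.4,y/2.14)
L=lambda p,z:R.from_euler("z",-CY).apply(onz(P,c(*p),z)-CO)*1e3
print("tray corner",L((443,261),.0672),"left edge pt",L((5,260),.0672),"front edge pt",L((417,515),.0672))
for z in(.052,.056):print("lip outer",L((660,222),z),L((790,224),z),"inner",L((660,289),z),L((790,290),z), "fork",L((405,119),.058),L((508,119),.058))
print("floor mouth edge z40",L((472,510),.04),L((492,395),.04))
s=ctrl.get_state();print("tcp local",R.from_euler("z",-CY).apply(s["position"]-CO)*1e3)
E
```

```text
tray corner [-90.0633  70.406   67.2   ] left edge pt [-190.8886   70.9135   67.2   ] front edge pt [-89.2162  -2.1973  67.2   ]
lip outer [-32.41    79.5488  52.    ] [-0.292 78.933 52.   ] inner [-28.8342  61.1808  52.    ] [ 4.209  60.8169 52.    ] fork [-99.2201 105.2095  58.    ] [-75.7568 105.1432  58.    ]
lip outer [-34.9479  79.6584  56.    ] [-3.5267 79.056  56.    ] inner [-31.4497  61.6889  56.    ] [ 0.8767 61.3329 56.    ] fork [-99.2201 105.2095  58.    ] [-75.7568 105.1432  58.    ]
floor mouth edge z40 [-63.1529 -14.3116  40.    ] [-62.2023  26.2139  40.    ]
tcp local [-151.4457    1.0297   73.9027]
```

```bash
python3 -m creep '[[[0,-1,0,6,0,0,0],[0,-1,1,12,-0.001,-0.002,-0.002],[0,-1,1,17.5,-0.001,-0.002,-0.002],[0,-1,1,17.5,-0.001,-0.002,-0.002],[0,-1,1,17.5,-0.001,-0.002,-0.002]]]';python3 -c "
from h import *
togo(cr(-.15,0,.0565),down(CY))"; python3 -m creep '[[[0,0,8,0,0,0,0],[0,0,16,0,0,0,0],[0,0,24,0,0,0,0],[0,0,30,0,0,0,0],[0,0,30,0,0,0,0]]]';python3 -c "
from h import *
togo(cr(-.12,0,.0565),down(CY))"
```

```text
time: 8.7
position: [0.4268, -0.2245, 0.0552]
tool_rot: [-2.061, -2.366, 0.0]
ft_force: [-0.1, 0.4, -3.8]
grip_width: 0.154
t 8.7 pos [ 0.4268 -0.2245  0.0552] F [-0.113   0.4386 -3.8381] w 0.154 j [ 1.1673  0.1994 -0.7897  2.0195  0.1676  0.9908  0.4322]
shift mm [-0.8  1.1 -1.3] turn [-0.0024 -0.0028 -0.0005]
time: 9.2
position: [0.4582, -0.22, 0.0557]
tool_rot: [-2.061, -2.368, -0.002]
ft_force: [0.0, 0.1, -3.9]
grip_width: 0.157
t 9.2 pos [ 0.4582 -0.22    0.0557] F [ 0.0484  0.1172 -3.9177] w 0.157 j [ 1.1107  0.2613 -0.7871  1.961   0.2161  1.0064  0.3624]
shift mm [-0.9 -0.6 -0.8] turn [-0.0006 -0.0024  0.0007]
```

```bash
python3 -m creep '[[[0,-0.5,6,-0.7,0,0,0],[0,-0.5,12,-0.7,0,0,0],[0,-0.7,18,-0.7,0,0,0],[0,-0.7,24,-0.7,0,0,0],[0,-0.7,24,-0.7,0,0,0]]]';python3 -c "
from h import *
togo(cr(-.096,0,.0565),down(CY))"; python3 -m creep '[[[0,0,5,0,0,0,0],[0,0,10,0,0,0,0],[0,0,15,0,0,0,0],[0,0,20,0,0,0,0],[0,0,20,0,0,0,0]]]';python3 -c "
from h import *
togo(cr(-.076,0,.0565),down(CY))"
```

```text
time: 9.7
position: [0.4818, -0.2176, 0.0563]
tool_rot: [-2.061, -2.368, -0.001]
ft_force: [0.5, 0.2, -3.7]
grip_width: 0.157
t 9.7 pos [ 0.4818 -0.2176  0.0563] F [ 0.5411  0.2021 -3.6865] w 0.157 j [ 1.067   0.3074 -0.7808  1.9132  0.2503  1.0225  0.3155]
shift mm [-0.  -0.3 -0.2] turn [-0.0008 -0.0022  0.0001]
time: 10.2
position: [0.5014, -0.215, 0.0563]
tool_rot: [-2.062, -2.368, -0.001]
ft_force: [0.2, 0.5, -4.4]
grip_width: 0.158
t 10.2 pos [ 0.5014 -0.215   0.0563] F [ 0.2339  0.5342 -4.3704] w 0.158 j [ 1.0296  0.3451 -0.774   1.8731  0.2766  1.0359  0.2796]
shift mm [ 0.  -0.1 -0.2] turn [-0.001  -0.0022 -0.0001]
```

Front edge is about 44 mm into the mouth with no contact force. Continuing.

```bash
python3 -m creep '[[[0,0,6,0,0,0,0],[0,0,12,0,0,0,0],[0,0,18,0,0,0,0],[0,0,24,0,0,0,0],[0,0,24,0,0,0,0]]]'; python3 -m creep '[[[0,0,6,0,0,0,0],[0,0,12,0,0,0,0],[0,0,18,0,0,0,0],[0,0,24,0,0,0,0],[0,0,24,0,0,0,0]]]';python3 -c "
from h import *
togo(cr(0,0,.0565),down(CY))"
```

```text
time: 10.7
position: [0.5254, -0.2115, 0.0563]
tool_rot: [-2.061, -2.368, -0.001]
ft_force: [0.4, -0.6, -3.4]
grip_width: 0.158
time: 11.2
position: [0.5491, -0.2082, 0.0562]
tool_rot: [-2.061, -2.368, -0.001]
ft_force: [-0.8, -0.6, -3.3]
grip_width: 0.158
t 11.2 pos [ 0.5491 -0.2082  0.0562] F [-0.8129 -0.6171 -3.3258] w 0.158 j [ 0.9409  0.4325 -0.7549  1.7713  0.3312  1.0714  0.2085]
shift mm [-0.1 27.7 -0.3] turn [-0.0008 -0.0022  0.0001]
```

```bash
python3 -m creep '[[[0,0,6,0,0,0,0],[0,0,12,0,0,0,0],[0,0,18,0,0,0,0],[0,0,20,0,0,0,0],[0,0,20,0,0,0,0]]]'; python3 -m creep '[[[0,0,1,0,0,0,0],[0,0,2,0,0,0,0],[0,0,3,0,0,0,0],[0,0,4,0,0,0,0],[0,0,4,0,0,0,0]]]';python3 -m creep '[[[0,0,1,0,0,0,0],[0,0,2,0,0,0,0],[0,0,3,0,0,0,0],[0,0,3,0,0,0,0]]]';python3 -c "
from h import *
togo(cr(0,0,.0565),down(CY))"
```

```text
time: 11.7
position: [0.5682, -0.2057, 0.056]
tool_rot: [-2.061, -2.367, -0.0]
ft_force: [-0.0, -0.3, -3.9]
grip_width: 0.156
time: 12.2
position: [0.5719, -0.2054, 0.056]
tool_rot: [-2.062, -2.367, 0.0]
ft_force: [-0.1, -0.3, -3.9]
grip_width: 0.157
time: 12.6
position: [0.5747, -0.205, 0.056]
tool_rot: [-2.062, -2.366, 0.001]
ft_force: [-0.8, -0.4, -2.9]
grip_width: 0.158
t 12.6 pos [ 0.5747 -0.205   0.056 ] F [-0.7647 -0.4271 -2.9132] w 0.158 j [ 0.8939  0.4789 -0.7427  1.7125  0.3572  1.0939  0.177 ]
shift mm [ 0.3  2.  -0.5] turn [-0.0023 -0.002  -0.0006]
```

```bash
for i in 1 2 ; do python3 -m creep '[[[0,0,1,0,0,0,0],[0,0,2,0,0,0,0],[0,0,2,0,0,0,0]]]' | grep -E "pos|ft"; done
```

```text
position: [0.5748, -0.2051, 0.0556]
ft_force: [-5.5, -1.0, -1.4]
position: [0.5748, -0.2052, 0.0556]
ft_force: [-11.3, -0.6, 3.4]
```

```bash
python3 -m creep '[[[0,0,1,0,0,0,0],[0,0,2,0,0,0,0],[0,0,2,0,0,0,0]]]' | grep -E "pos|ft"
```

```text
position: [0.5748, -0.2052, 0.0556]
ft_force: [-16.7, -0.3, 8.1]
```

Contact at the rear stop, with the TCP within 1 mm of where home was predicted. Next: relax, release, and nudge the handle from behind to seat the tray.

```bash
python3 -m creep '[[[0,0,-3,0,0,0,0],[0,0,-4,0,0,0,0],[0.3,0,-4,0,0,0,0],[0.3,0,-4,0,0,0,0],[0.3,0,-4,0,0,0,0]]]'; python3 -m creep '[[[0.3,0,0,-2,0,0,0],[0.3,0,0,-2,0,0,0]]]'; python3 -m creep '[[[0.3,0,3,0,0,0,0],[0.3,0,6,0,0,0,0],[0.3,0,8,0,0,0,0],[0.3,0,9,0,0,0,0],[0.3,0,9,0,0,0,0]]]'
```

```text
time: 14.0
position: [0.5787, -0.2046, 0.0572]
tool_rot: [2.063, 2.369, 0.003]
ft_force: [-0.1, 0.3, -0.1]
grip_width: 0.281
time: 14.2
position: [0.5778, -0.2047, 0.0589]
tool_rot: [-2.063, -2.368, -0.001]
ft_force: [0.5, 0.4, 0.5]
grip_width: 0.298
time: 14.7
position: [0.5807, -0.2046, 0.0574]
tool_rot: [-2.058, -2.359, 0.013]
ft_force: [-12.3, -1.2, 9.8]
grip_width: 0.304
```

```bash
python3 -m creep '[[[0.3,0,-6,0,0,0,0],[0.3,0,-7,0,0,0,0],[0.3,0,-7,-30,0,0,0],[0.3,0,-7,-80,0,0,0],[0,0,-7,-130,0,0,0]]]' >/dev/null; python3 - <<'E'
from h import *
togo(cr(-.068,.125,.30),down(CY))
im=np.hstack([ctrl.get_image("top")[130:205,270:370,::-1],ctrl.get_image("scene")[125:200,165:265,::-1]])
cv2.imwrite("pics/c4.png",cv2.resize(im,(800,300),interpolation=cv2.INTER_CUBIC))
E
```

```text
t 15.2 pos [ 0.579  -0.2042  0.1889] F [ 0.9905 -0.4534  0.1413] w 0.26 j [ 0.931   0.3645 -0.794   1.5667  0.2627  1.3248  0.2428]
shift mm [ 125.4  -70.7 -110.5] turn [-0.002  -0.0032 -0.0001]
```

View pics/c4.png

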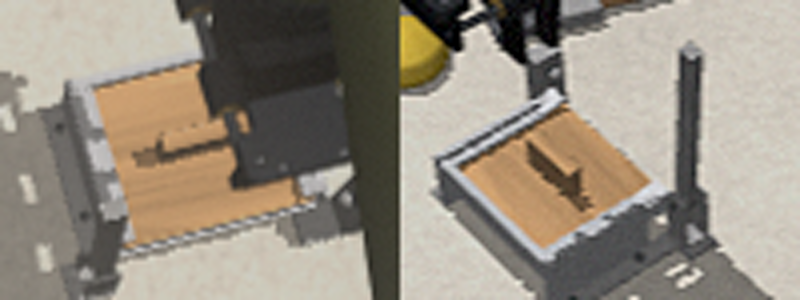

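Both views show the tray in the slot under both lips, front edge flush with the mouth, and the keeper still upright. Now I'll shut the fingers and move above the keeper's outer side.

```bash
python3 -m creep '[[[0,0,0,-45,0,0,0],[0,0,-10,-90,0,0,0],[0,30,-30,-110,0,0,0],[0,75,-50,-110,0,0,0],[0,115,-71,-110,0,0,0]]]' >/dev/null;python3 -m creep '[[[0,15,0,0,0,0,0],[0,15,0,0,0,0,0],[0,15,0,0,0,0,0]]]'; python3 - <<'E'
from h import *
togo(cr(-.068,.13,.165),down(CY))
for th,r in zip(np.arange(1.6,.14,-.1),np.linspace(118,157,15)):
    c,s=np.cos(th),np.sin(th);print(round(th,2),np.round([88-r*c+8*s+9.5, 47+r*s+8*c],1))
E
```

```text
time: 16.1
position: [0.4917, -0.0871, 0.2984]
tool_rot: [-2.064, -2.367, 0.0]
ft_force: [0.1, -0.6, 0.2]
grip_width: 0.007
t 16.1 pos [ 0.4917 -0.0871  0.2984] F [ 0.0902 -0.5778  0.2194] w 0.007 j [ 1.0124  0.0026 -0.8802  1.6671  0.0015  1.4742  0.2688]
shift mm [  1.9   0.1 133.4] turn [-0.0011 -0.0009 -0.0012]
1.6 [108.9 164.7]
1.5 [ 96.9 168. ]
1.4 [ 84.4 170.1]
1.3 [ 71.4 170.9]
1.2 [ 58.2 170.3]
1.1 [ 44.8 168.2]
1.0 [ 31.4 164.7]
0.9 [ 18.3 159.7]
0.8 [  5.5 153.2]
0.7 [ -6.8 145.3]
0.6 [-18.4 136. ]
0.5 [-29.1 125.3]
0.4 [-38.9 113.3]
0.3 [-47.5 100.2]
0.2 [-54.8  86. ]
```

```bash
python3 -m creep '[[[0,2,0,45,0,0,0],[0,2,0,90,0,0,0],[0,2,0,125,0,0,0],[0,2,0,132,0,0,0],[0,2,0,132,0,0,0]]]'; python3 -m creep '[[[0,-10,0,0,0,0,0],[0,-20,0,0,0,0,0],[0,-33,0,-3,0,0,0],[0,-46,0,-5,0,0,0],[0,-46,0,-5,0,0,0]]]'; python3 -c "
from h import *
togo(cr(-.068,.0714,.171),down(CY))"
```

```text
time: 16.6
position: [0.4904, -0.0845, 0.1655]
tool_rot: [-2.061, -2.363, -0.001]
ft_force: [0.7, 0.3, 0.7]
grip_width: 0.004
time: 17.1
position: [0.4973, -0.1326, 0.1721]
tool_rot: [-2.068, -2.364, 0.001]
ft_force: [0.1, 0.1, 0.3]
grip_width: 0.007
t 17.1 pos [ 0.4973 -0.1326  0.1721] F [0.0611 0.1034 0.27  ] w 0.007 j [ 1.0186  0.1341 -0.8615  1.8253  0.1076  1.2314  0.2588]
shift mm [-10.7   0.7   1.1] turn [-0.0008 -0.0004 -0.0047]
```

```bash
python3 -m creep '[[[0,-11,0,1,0,0,0],[0,-24,0,1,0,0,0],[0,-37,0,3,0,0,0],[0,-50,0,6,0,0,0]]]'; python3 - <<'E'
from h import *
togo(cr(-.068,.0314,.1647),down(CY))
im=ctrl.get_image("scene")[60:210,140:340,::-1]
cv2.imwrite("pics/s5.png",cv2.resize(im,(800,600),interpolation=cv2.INTER_CUBIC))
E
```

```text
time: 17.5
position: [0.5037, -0.1801, 0.1649]
tool_rot: [-2.062, -2.366, 0.001]
ft_force: [-0.3, 0.8, 0.0]
grip_width: 0.002
t 17.5 pos [ 0.5037 -0.1801  0.1649] F [-0.2764  0.7728  0.0121] w 0.002 j [ 1.0453  0.1933 -0.8274  1.7876  0.1497  1.2285  0.3133]
shift mm [-2.8  0.9  0.2] turn [-0.0022 -0.0018 -0.001 ]
```

View pics/s5.png

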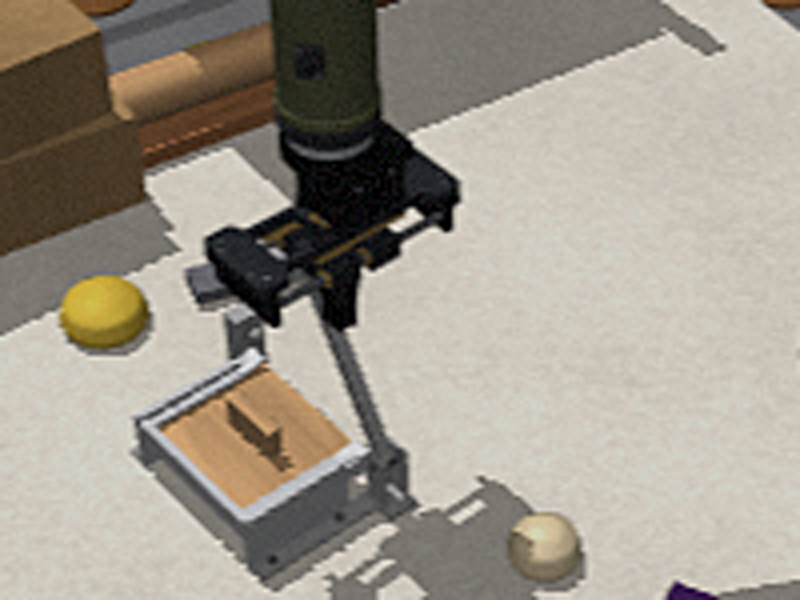

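The bar is swinging down in front of the fingers, from hinge (385,450) to fingertips (335,320). I'll follow the arc.

```bash
python3 -m creep '[[[0,-11,0,5,0,0,0],[0,-23,0,12,0,0,0],[0,-35,0,20,0,0,0],[0,-47,0,29,0,0,0],[0,-47,0,29,0,0,0]]]'; python3 -c "
from h import *
togo(cr(-.068,-.0184,.136),down(CY))"
```

```text
time: 18.05
position: [0.5089, -0.2277, 0.1341]
tool_rot: [-2.064, -2.362, 0.002]
ft_force: [-0.1, 0.8, 0.4]
grip_width: 0.006
t 18.05 pos [ 0.5089 -0.2277  0.1341] F [-0.0758  0.8256  0.4444] w 0.006 j [ 1.0588  0.2775 -0.7874  1.7692  0.2098  1.1868  0.3447]
shift mm [-4.8  2.3 -1.9] turn [-0.0041 -0.003  -0.0036]
```

```bash
python3 -m creep '[[[0,-14,1,8,0,0,0],[0,-24,2,20,0,0,0],[0,-33,2,33,0,0,0],[0,-38,2,40,0,0,0],[0,-38,2,40,0,0,0]]]'; python3 -c "
from h import *
togo(cr(-.068,-.0600,.078),down(CY))"
```

```text
time: 18.55
position: [0.516, -0.2632, 0.0942]
tool_rot: [-2.062, -2.363, 0.001]
ft_force: [-0.4, 0.2, 0.3]
grip_width: 0.006
t 18.55 pos [ 0.516  -0.2632  0.0942] F [-0.3944  0.161   0.2565] w 0.006 j [ 1.0553  0.3667 -0.75    1.7565  0.2719  1.1312  0.3563]
shift mm [-10.3   0.2  16.1] turn [-0.0041 -0.0038 -0.0019]
```

```bash
python3 -m creep '[[[0,-3,0,4,0,0,0],[0,-6,0,8,0,0,0],[0,-9,0,11,0,0,0],[0,-10,0,13,0,0,0],[0,-10,0,13,0,0,0]]]'; for i in 1; do python3 -m creep '[[[0,0,0,1,0,0,0],[0,0,0,2,0,0,0],[0,0,0,3,0,0,0],[0,0,0,4,0,0,0],[0,0,0,4,0,0,0]]]'; done; python3 -c "
from h import *
togo(cr(-.068,-.0600,.078),down(CY))"
```

```text
time: 19.05
position: [0.5183, -0.2726, 0.0828]
tool_rot: [-2.062, -2.366, 0.001]
ft_force: [0.2, 0.0, -0.1]
grip_width: 0.008
time: 19.55
position: [0.5186, -0.2725, 0.0792]
tool_rot: [-2.062, -2.367, 0.0]
ft_force: [1.0, -1.2, 0.8]
grip_width: 0.006
t 19.55 pos [ 0.5186 -0.2725  0.0792] F [ 1.0155 -1.2477  0.8341] w 0.006 j [ 1.052   0.3943 -0.738   1.7565  0.2925  1.1065  0.3562]
shift mm [-0.6 -1.2  1.2] turn [-0.0017 -0.0016 -0.0006]
```

Now the gentle press, in 1 mm rows with force readings.

```bash
python3 -m creep '[[[0,0,-1,1,0,0,0],[0,0,-1,2,0,0,0],[0,0,-1,3,0,0,0],[0,0,-1,4,0,0,0]]]' | grep -E "pos|ft"; python3 -m creep '[[[0,0,0,1,0,0,0],[0,0,0,2,0,0,0],[0,0,0,3,0,0,0]]]'| grep -E "pos|ft"
```

```text
position: [0.5187, -0.2728, 0.0774]
ft_force: [-3.0, 1.3, 16.3]
position: [0.5187, -0.2733, 0.0743]
ft_force: [-0.1, -1.2, 5.0]
```

```bash
python3 -m creep '[[[0,0,0,1,0,0,0],[0,0,0,2,0,0,0]]]' | grep -E "pos|ft"
```

```text
position: [0.5188, -0.2738, 0.0714]
ft_force: [1.1, -1.9, 6.3]
```

Past the 15 N peak as described. Continuing down to about z=0.055.

```bash
python3 -m creep '[[[0,0,0,2,0,0,0],[0,0,0,4,0,0,0],[0,0,0,6,0,0,0],[0,0,0,8,0,0,0]]]' | grep -E "pos|ft"; python3 -m creep '[[[0,0,0,1,0,0,0],[0,0,0,2,0,0,0],[0,0,0,3,0,0,0],[0,0,0,4,0,0,0]]]' | grep -E "pos|ft"
```

```text
position: [0.5189, -0.2747, 0.0636]
ft_force: [1.1, -3.6, 6.4]
position: [0.518, -0.2735, 0.0586]
ft_force: [-0.0, -0.2, 1.4]
```

```bash
python3 -m creep '[[[0,0,0,1,0,0,0],[0,0,0,2,0,0,0]]]' | grep -E "pos|ft"
```

```text
position: [0.5165, -0.2716, 0.0553]
ft_force: [-3.4, 0.9, 8.3]
```

```bash
python3 -m creep '[[[0,0,0,1,0,0,0],[0,0,0,2,0,0,0],[0,0,0,2,0,0,0]]]' | grep -E "pos|ft"
```

```text
position: [0.5166, -0.2716, 0.0552]
ft_force: [-5.8, 3.2, 15.2]
```

Hard stop at z=0.0552 with 15 N. Lifting off and moving away to check.

```bash
python3 -m creep '[[[0,0,0,-5,0,0,0],[0,0,0,-30,0,0,0],[0,0,0,-80,0,0,0],[0,0,0,-130,0,0,0],[0,0,0,-180,0,0,0]]]' | grep -E "pos|ft";python3 -m creep '[[[0,50,0,-40,0,0,0],[0,100,0,-40,0,0,0],[0,100,0,-40,0,0,0],[0,100,0,-40,0,0,0]]]' | grep -E "pos|ft"; python3 - <<'E'
from h import *
a=ctrl.get_image("scene")[125:200,165:265,::-1];w=ctrl.get_image("wrist")[60:285,200:425,::-1]
cv2.imwrite("pics/c6.png",np.hstack([cv2.resize(a,(440,330),interpolation=cv2.INTER_CUBIC),cv2.resize(w,(330,330),interpolation=cv2.INTER_CUBIC)]))
cv2.imwrite("pics/w6.png",w);cv2.imwrite("pics/t6.png",ctrl.get_image("top")[:,:,::-1])
E
```

```text
position: [0.5172, -0.272, 0.2351]
ft_force: [-0.2, 0.3, 0.1]
position: [0.5043, -0.1708, 0.2745]
ft_force: [-0.3, -0.0, 0.3]
```

View pics/c6.png

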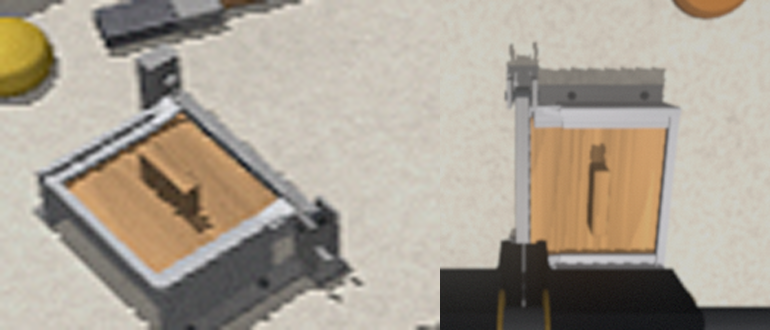

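The bar lies level across the mouth and the tray is inside. One last close look, at the catch nose.

```bash
python3 -c "
from h import *
togo(cr(-.068,-.103,.135),down(CY))"
```

```text
t 22.8 pos [ 0.5035 -0.1756  0.2732] F [-0.2539 -0.8266  0.218 ] w 0.004 j [ 1.0736  0.1142 -0.8437  1.635   0.0851  1.4351  0.3564]
shift mm [-142.     1.3  137.8] turn [-0.0035 -0.0024 -0.0029]
```

```bash
python3 -m creep '[[[0,-50,0,0,0,0,0],[0,-100,0,20,0,0,0],[0,-142,0,60,0,0,0],[0,-142,0,100,0,0,0],[0,-142,0,135,0,0,0]]]' | grep -E "pos|ft";python3 -m creep '[[[0,0,0,0,0,0,0],[0,0,0,0,0,0,0],[0,0,0,0,0,0,0]]]' | grep -E "pos|ft"; python3 - <<'E'
from h import *
P=ctrl.camera_params("wrist");w=ctrl.get_image("wrist")[:,:,::-1]
print([np.round(proj(P,cr(-.068,y/1e3,z/1e3))) for y,z in((-86,55),(-89,61),(-95,78))])
u=proj(P,cr(-.068,-.09,.061));x,y=int(u[0]-50),int(u[1]-45)
cv2.imwrite("pics/w7.png",cv2.resize(w[y:y+75,x:x+100],(800,600),interpolation=cv2.INTER_CUBIC))
E
```

```text
position: [0.5205, -0.3187, 0.1338]
ft_force: [-1.1, 0.4, -0.4]
position: [0.5247, -0.315, 0.1411]
ft_force: [0.5, 0.4, 0.7]
[array([253., 178.]), array([253., 183.]), array([253., 196.])]
```

View pics/w7.png

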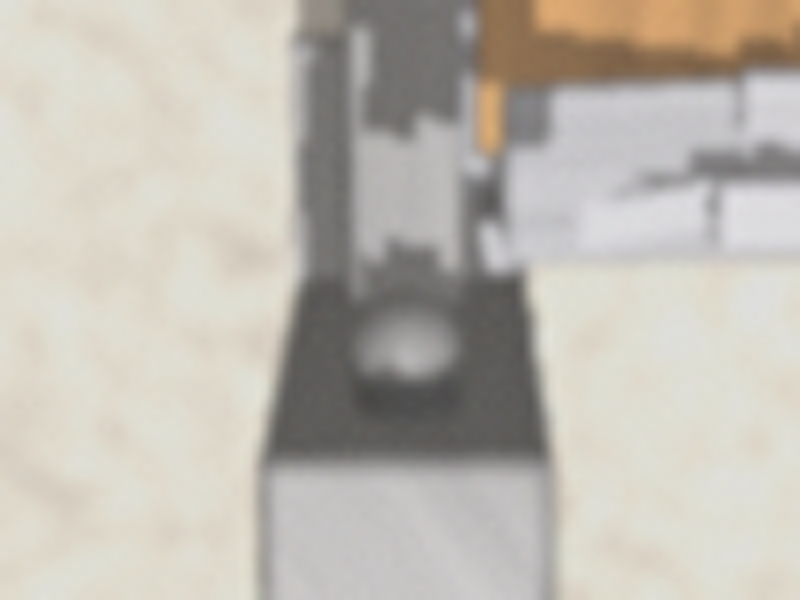

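The steel ball nose at (405,345) stands out from the post and overlaps the bar's end, with the bar running straight up to it, so the catch has snapped. I'll lift clear, check that the bystanders haven't moved, and hand in.

```bash
python3 -m creep '[[[0,0,0,-45,0,0,0],[0,0,0,-90,0,0,0],[0,0,0,-130,0,0,0],[0,0,0,-130,0,0,0],[0,0,0,-130,0,0,0]]]' | grep -E "pos|ft"; python3 - <<'E'
from h import *
a=cv2.imread("pics/top0.png");b=cv2.imread("pics/t6.png")
for n,(x,y) in dict(ring=(246,154),pink=(251,115),yellow=(397,152),cream=(255,229),spat=(99,217),jar=(88,176),brush=(399,210)).items():
    s=slice(y-16,y+16),slice(x-16,x+16)
    sh,_=cv2.phaseCorrelate(*[cv2.cvtColor(i[s],6).astype(np.float32) for i in(a,b)])
    print(n,np.round(sh,2))
s=ctrl.get_state();print(s["time"],s["ft_force"]);ctrl.close_job()
E
```

```text
position: [0.5248, -0.3146, 0.272]
ft_force: [-0.0, -0.3, -1.3]
ring [-0.03  0.04]
pink [ 0.   -0.06]
yellow [-11.7  -5.6]
cream [0.1  0.29]
spat [-0.04  0.09]
jar [0.03 0.02]
brush [10.04  0.96]
24.15 [-0.0488 -0.269  -1.2807]
the job is handed in; nothing more can be done
```

The tray is in the cradle's slot, under both lips and against the rear stop. The keeper bar is shut and the catch has snapped over it. I handed the job in at 24 s, with the arm clear of everything.

- **Tray:** sliding it in met no force until the rear stop, about 1 mm from where I had worked out home to be. I pushed the handle once more after letting go, at about 12 N. The views afterwards show the tray flush with the mouth.
- **Keeper:** pressing it took a peak of about 16 N, then little force, and it ended on a hard stop at 55.2 mm (55 mm expected), pressed with about 15 N. In the last close view the catch nose sticks out over the bar's end. I did not pull up on the bar to test it.
- **Other things on the counter:** comparing the top camera pictures from before and after, the ring bun, pink bun, cream bun, spatula and jar had not moved.
- **One check disagreed:** it gave shifts of about 10 pixels or more for the yellow bun and the pastry brush. I think the arm was in the way there in the later picture. The yellow bun was at the same spot, about (166,138), in a scene view taken during the keeper swing. I did not separately check the brush, though the arm never went near it.

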